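# Set up the spice box for cooking

## Robot

A 6-joint arm with a two-finger parallel gripper is mounted at the origin on a cart in front of the work surface, level with it; the furniture and walls round the work are solid. World frame = base frame: x ahead of the robot, y to its left, z up, the work surface at z = 0. Lengths are in mm, angles in rad, forces in N, time in s.
With the tool pointing down it reaches from about 350 to 725 mm from the base axis. Payload 4.3 kg.
Tool frame: the origin (TCP) lies between the finger pads; the fingertips stand 14 mm ahead of it and the grasp point (between the pads) lies 5 mm behind it (finger_overhang is the distance from the TCP to the fingertips, in mm); z points along the fingers, y is the line along which they close (so a half turn about z gives the same grasp; the last joint's range is limited). The gripper opens to 85 mm and grips with 20 to 120 N. Pads are 22 mm wide; open, the fingers measure 114 mm over their backs; the gripper's body (76 mm by 85 mm) begins 54 mm behind the grasp point. The pads swing forward as they close: fully open they stand 13 mm farther back than shut.
Start: joints at [-1.213, 0.377, 0.081, 1.274, 0, 1.46], TCP at [259.297, -513.255, 245.329] pointing down, gripper open.
Joint ranges: [-2.72, 2.72], [-0.84, 1.66], [-1.02, 1.22], [-1.77, 2.12], [-1.37, 1.28], [-3.14, 3.14]. Speed limits (rad/s): [2.57, 2.57, 3.14, 3.14, 3.14, 3.14].

## Interface

Orientations are given as a unit quaternion [x, y, z, w].
In Python, from bench import * gives the robot as it stands.
- The arm moves only by the shell command python3 -m creep 'ROWS'. ROWS is JSON, a list that holds one entry, the list of rows, each a list of 7 numbers: the shift along the tool's x, y, z scaled (see below), then the turn, a rotation vector about the tool's x, y, z scaled (see below), then the opening, from 0 (shut) to 1 (fully open). A call has 1 to 12 rows; each row is the pose to reach, as a shift and turn from the pose commanded when the call began, along the tool's axes at that moment, turning the shorter way round; what a row does not reach only later rows make up. The controller multiplies each number of a shift by 30 cm and each number of a turn by pi rad. A row lasts 1/10 s, in which the tool goes at most 50 mm and 8.59 degrees, less where a joint would pass 70% of its speed; a pose out of reach is approached as far as the arm can. A call with a number of a shift or a turn outside -1 to 1 is refused whole. A call with a gripper value outside its range is refused whole. The fingers move at their own pace and stop on an object; the grip force is fixed at half the most. Time passes only in rows, so rows that repeat a pose let the fingers close. It gives the time, the measured TCP pose, the force, the opening and the grip force at its end, in the units of the state.
- get_obs(): the state, without advancing time (a new reading comes with each control period).
- get_image(name): name is "side" or "top"; returns a dict with "image" (400x640x3 uint8, red, green, blue), "z_map" (400x640 float32, mm along the optical axis (not along the pixel's ray), 0 where there is no reading), "mtx" (3x3 intrinsics, pixels), "world_to_cam" (4x4, takes a point from world to camera coordinates). Camera axes: x right, y up, looking along -z (the intrinsics and any distortion apply to the point x, -y, -z); pixel columns grow to the right and rows downward; lengths in mm; the calibration is good to about 2 mm. A picture is of the moment at which its call begins.
- close_job(): hands the job in; it is judged then, once.
The state is a dict: "t": time; "joints": joint angles; "joint_velocities": joint speeds; "tau": joint torques, N m; "position": TCP position; "orientation": TCP orientation; "force": force on the tool from outside, world axes, zero at the start; "wrist_torque": the same for the moment, N m; "gripper_width": opening from 0.0 (shut) to 1.0 (fully open); "gripper_force": force on a finger pad.
Only numpy, scipy, OpenCV 4.12 (cv2) and the standard library are available. Lean on these libraries where they do the work, as an engineer would, in place of code of your own. Each camera call takes 0.05 s, during which the arm holds its last target. There are 200 camera calls.

## Task

Get the spice box ready for cooking: raise its stiff lid by the handle or from beneath until it stays standing straight upright, neither leaning forward over the jars nor back over the glasses, and put the salt shaker upright in the middle of the row inside, with two spice jars on each side of it. The jars have spread out, so push them apart to make room; leave the cup and the glasses where they stand.

Things in the scene. Friction and masses are not known exactly. Their poses are not given: they have to be found in the camera images.
- spice_box: Light wooden spice box, 176 deep (x) x 258 wide (y) x 118 mm high without its lid; walls 10 mm, floor 8 mm thick. It is heavy and does not move. Origin: centre of its underside; x points from its front (towards the robot) to the hinges at its back, z up. Behind the row of jars (x from 20 to 78 mm) is a trough in which a teaspoon lies.
- row_middle (a point): Middle of the channel in which the jars stand, on the floor of the box (8 mm above the worktop), 12 mm in front of the box's centre; axes as the box's. The channel is 47 mm wide (x) and 238 mm long (y from -119 to +119 mm), between two ledges whose tops are 38 mm above the worktop.
- hinge_line (a point): Middle of the lid's hinge axis, which runs along the box's y: 88 mm behind the box's centre, 118 mm above the worktop. Friction hinges hold the lid wherever it is left, up to 130 degrees from closed. They are springy too: let go after being raised, the lid drops back by 7 to 11 degrees (about 8 near upright) and then stays; after being lowered it does not.
- lid_handle (a point): Middle of the lid's steel bow handle: round bar 10 mm thick, 100 mm long (along y), standing 35 mm off the lid's front edge, open above and below. The lid is a board 176 x 258 x 10 mm, its underside through the hinge axis; the bar is 211 mm from the axis, level with the board. Starts up to 7 degrees ajar; raising takes 4 to 8 N here. z is the lid's normal: up when closed, level when upright.
- jar_1_mid (a point): Spice jar, a glass cylinder with a dark cap, 41 mm in diameter, 105 mm tall, 110 g; leftmost in the row (greatest y in the box's frame). The point is its centre, half-way up. It stands in the box's channel, its top 113 mm above the worktop, and slides easily along it (glass on smooth wood).
- jar_2_mid (a point): Spice jar like jar 1, second from the left. Its centre.
- jar_3_mid (a point): Spice jar like jar 1, third from the left. Its centre. The clear space between jars 2 and 3 is 7 to 35 mm at first.
- jar_4_mid (a point): Spice jar like jar 1, rightmost. Its centre.
- shaker_mid (a point): Salt shaker, clear with a grey domed top, 90 mm tall, about 100 g; 44 mm in diameter at the foot, its top, from 66 mm up, 34 mm wide. It stands upright (its axis leans up to 4 degrees) on the worktop to the right of the box. The point is its centre, 45 mm above its underside.
- checked_cup: Small checked cup, upside down, 66 mm wide and 53 mm tall, to the right of the box, beyond the salt shaker. Origin: centre of its underside.
- tumbler_a: Drinking glass upside down behind the box, 95 mm wide and 108 mm tall. Origin: centre of its underside.
- tumbler_b: Drinking glass upside down behind the box, 92 mm wide and 104 mm tall. Origin: centre of its underside.
Mind the look-alikes: they are no part of the job. What is meant by the part that bears shaker_mid is not green, and is the smaller of those in its own colour.

How it is judged:
By the outcome, as a careful person would: the job done as asked, in the order asked, and still so for the second after the job is handed in, with the robot touching nothing.
It also fails if it takes over 72 s, if anything falls off the work surface, if the arm or the gripper's body presses on something with over 40 N, if the wrist force passes 120 N, or if a joint passes its speed limit or range.

## Working session

There is one attempt and no reset: what is moved stays moved. The work goes in short steps, Python scripts to look and compute and a shell command to move; the robot and the scene stay as the last step left them, time stands still between calls to the robot, and variables do not carry over. Pictures are saved under pics/ and viewed, at most 10 in all, crops included, and the job is handed in when it is done.

```bash
mkdir -p pics; ls; cat > h.py <<'E'
from bench import *
import numpy as np, cv2
from scipy.spatial.transform import Rotation as R
def snap(n,f):
    d=get_image(n); np.savez('pics/'+f+'.npz',**d); cv2.imwrite('pics/'+f+'.png',cv2.cvtColor(d['image'],cv2.COLOR_RGB2BGR)); return d
def ld(f): return dict(np.load('pics/'+f+'.npz'))
def cloud(d):
    z=d['z_map'];v,u=np.mgrid[0:400,0:640];K=d['mtx']
    x=(u-K[0,2])/K[0,0]*z;y=(v-K[1,2])/K[1,1]*z
    P=np.stack([x,-y,-z,np.ones_like(z)],-1)@np.linalg.inv(d['world_to_cam']).T
    P=P[...,:3];P[z==0]=np.nan;return P
def proj(d,p):
    q=d['world_to_cam']@np.append(p,1);K=d['mtx'];return K[0,0]*q[0]/-q[2]+K[0,2],K[1,1]*-q[1]/-q[2]+K[1,2]
E
python3 - <<'E'
from h import *
a=snap('top','top0');b=snap('side','side0')
for d in(a,b):print(d['mtx'].round(1).tolist(),d['world_to_cam'].round(3).tolist(),[k for k in d])
o=get_obs();print(o)
E
```

```text
pics
[[374.6, 0.0, 313.7], [0.0, 374.6, 200.3], [0.0, 0.0, 1.0]] [[-0.026, -0.999, 0.027, -375.376], [0.998, -0.024, 0.062, -581.895], [-0.061, 0.029, 0.998, -1060.57], [0.0, 0.0, 0.0, 1.0]] ['image', 'z_map', 'mtx', 'world_to_cam']
[[412.9, 0.0, 324.2], [0.0, 412.9, 205.8], [0.0, 0.0, 1.0]] [[0.938, -0.346, 0.025, -681.228], [0.109, 0.363, 0.926, -13.493], [-0.329, -0.865, 0.378, -1031.749], [0.0, 0.0, 0.0, 1.0]] ['image', 'z_map', 'mtx', 'world_to_cam']
{'t': 0.1, 'joints': array([-1.21329608e+00,  3.77995227e-01,  7.97719503e-02,  1.27439000e+00,
        6.57152073e-07,  1.46048721e+00]), 'joint_velocities': array([-0.00025444, -0.0009167 ,  0.00407277,  0.0010827 , -0.00081899,
        0.00024151]), 'tau': array([ 1.01180245e-03, -4.64695251e+01,  2.70581281e+01,  1.19890377e-02,
       -1.77526363e-04, -1.89457120e-05]), 'position': array([ 259.09198957, -512.69886401,  244.45611675]), 'orientation': array([ 9.72768394e-01,  2.31777537e-01, -1.11671967e-04, -9.01587116e-04]), 'force': array([0.07610834, 0.97564   , 0.02787083]), 'wrist_torque': array([-0.0181282 , -0.0240196 , -0.02988828]), 'gripper_force': 0.0, 'gripper_width': 1.0046488050340587}
```

View pics/top0.png

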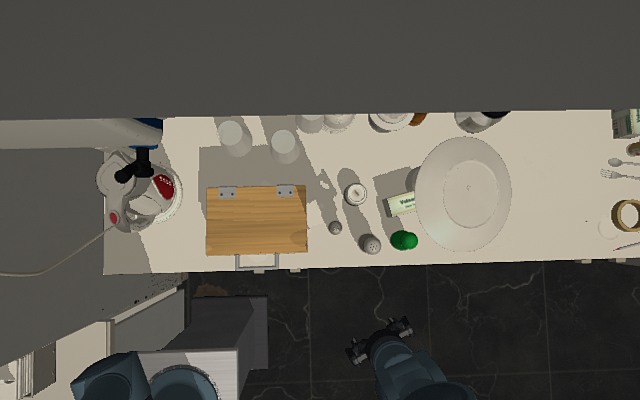

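View pics/side0.png

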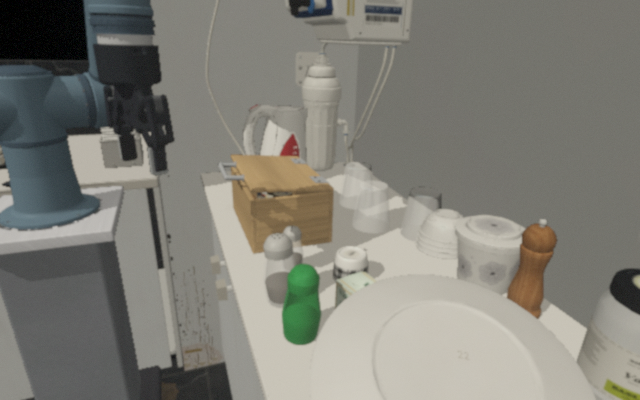

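Top view: box lid at (256,220), handle bar (256,268), small grey shaker at (335,228) next to the bigger grey look-alike (370,243), green one (403,240); glasses at (235,138), (284,146). Now measure these.

```bash
python3 - <<'E'
from h import *
a=ld('top0');b=ld('side0');P=cloud(a);Q=cloud(b)
for n,(u,v) in dict(lidTL=(210,190),lidTR=(302,190),lidBL=(209,249),lidBR=(303,249),hinge1=(227,193),handL=(238,268),handM=(256,269),handR=(276,269),shk=(335,227),shk2=(335,230),big=(370,243),green=(403,240),cupish=(355,194),ga=(235,132),gb=(284,140),table=(330,250)).items(): print(n,P[v,u].round(0))
def rng(X,lo,hi): return np.all((X>lo)&(X<hi),-1)
# lid plane
m=np.zeros((400,640),bool);m[200:246,212:300]=1
L=P[m];L=L[~np.isnan(L[:,0])];c=L.mean(0);n=np.linalg.svd(L-c,full_matrices=0)[2][2];n*=np.sign(n[2]);print('lid',c.round(1),n.round(4))
# lid corners by mask: height>100
h=(P[...,2]>105)&(P[...,2]<165);h[:,:200]=0;h[:180]=0;h[260:]=0;h[:,312:]=0
pts=P[h][:,:2].astype(np.float32);print('rect',cv2.minAreaRect(pts),len(pts))
for (u0,u1,v0,v1) in [(322,348,215,240),(358,384,230,258)]:
  for X,nm in((P,'top'),):
    S=X[v0:v1,u0:u1].reshape(-1,3);S=S[S[:,2]>12];print(nm,S.min(0).round(),S.max(0).round(),len(S))
# side camera clusters
for nm,lo,hi in(('side shk',(380,-340,10),(520,-200,150)),):
  S=Q[rng(Q,lo,hi)];
  for z in range(10,140,10):
    s=S[(S[:,2]>z)&(S[:,2]<z+10)]
    if len(s):print(z,len(s),s.min(0).round(),s.max(0).round())
big=cv2.resize(a['image'][160:290,190:420],None,fx=3.4,fy=3.4,interpolation=2)[...,::-1];cv2.imwrite('pics/c1.png',big)
big=cv2.resize(b['image'][140:350,210:400],None,fx=2.85,fy=2.85,interpolation=2)[...,::-1];cv2.imwrite('pics/c2.png',big)
E
```

```text
lidTL [ 599. -119.  131.]
lidTR [ 593. -357.  129.]
lidBL [ 448. -118.  143.]
lidBR [ 441. -356.  144.]
hinge1 [ 590. -163.  131.]
handL [ 399. -191.  148.]
handM [ 395. -237.  150.]
handR [ 393. -287.  146.]
shk [ 494. -444.   89.]
shk2 [ 486. -444.   89.]
big [ 451. -532.  124.]
green [ 455. -622.  112.]
cupish [ 586. -507.   47.]
ga [ 756. -181.  108.]
gb [ 733. -312.   99.]
table [ 427. -435.    2.]
lid [ 512. -236.  138.] [ 9.95e-02 -9.00e-04  9.95e-01]
rect ((514.2138061523438, -237.07569885253906), (193.60360717773438, 257.6985168457031), 0.46081843972206116) 6902
top [ 474. -469.   27.] [ 514. -428.   93.] 177
top [ 419. -564.   12.] [ 475. -510.  127.] 401
10 36 [ 432. -330.   10.] [ 433. -204.   19.]
20 41 [ 432. -334.   20.] [ 433. -209.   30.]
30 40 [ 432. -337.   31.] [ 433. -211.   40.]
40 43 [ 432. -337.   40.] [ 433. -202.   50.]
50 42 [ 432. -339.   51.] [ 433. -202.   60.]
60 53 [ 432. -340.   60.] [ 495. -206.   70.]
70 63 [ 432. -333.   71.] [ 498. -204.   80.]
80 50 [ 432. -338.   80.] [ 492. -211.   90.]
90 64 [ 432. -339.   90.] [ 497. -203.  100.]
100 49 [ 432. -340.  100.] [ 498. -201.  110.]
110 116 [ 432. -340.  110.] [ 519. -224.  120.]
120 37 [ 433. -340.  120.] [ 441. -240.  121.]
130 82 [ 427. -337.  136.] [ 520. -201.  140.]
```

View pics/c1.png

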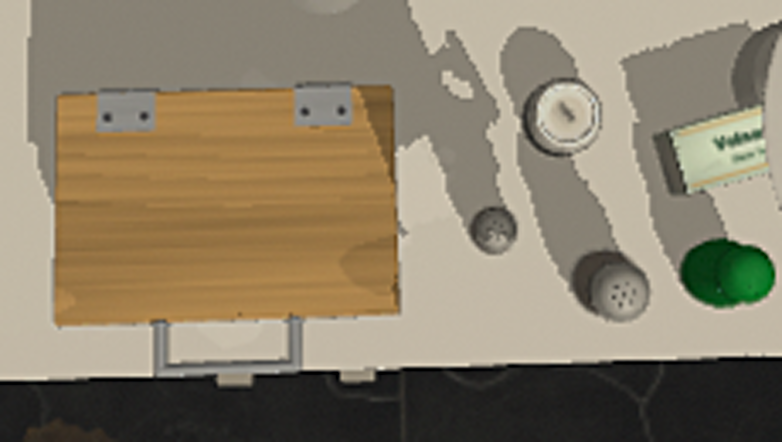

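View pics/c2.png

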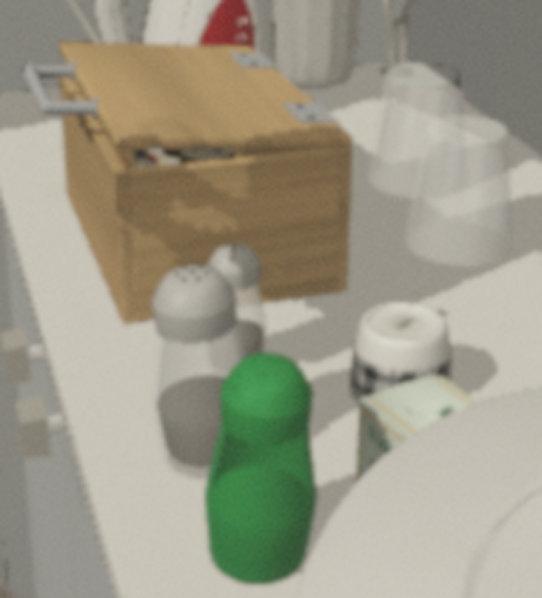

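Top crop: bow bar at crop (226,370), lid well aligned; the small grey shaker stands clear at (493,230). Side crop: lid slightly ajar, small shaker beside the box's right wall. Refine the bar, then work out the approach.

```bash
cat >> h.py <<'E'
H=np.array([608.5,-237,118.])
def pose(tilt,yaw=0): # tool x=+y,y=+x,z=down; tilt raises tool z towards +x ; yaw about world z
    return R.from_euler('z',yaw,degrees=True)*R.from_euler('y',-tilt,degrees=True)*R.from_quat([.70710678,.70710678,0,0])
def bar(th,H=H,r=211):
    t=np.radians(th);return H+r*np.array([-np.cos(t),0,np.sin(t)])+5*np.array([np.sin(t),0,np.cos(t)])
def tcp(g,Rt): return np.asarray(g)+5*Rt.apply([0,0,1])
def rows(p0,R0,wps):
    for p,Rt,g in wps:
        s=R0.inv().apply(np.asarray(p)-p0)/300;w=(R0.inv()*Rt).as_rotvec()/np.pi
        print([round(float(v),4) for v in (*s,*w)]+[g])
E
python3 - <<'E'
from h import *
a=ld('top0');P=cloud(a)
m=np.zeros((400,640),bool);m[258:275,232:282]=1
S=P[m&(P[...,2]>120)]
for lo in range(-290,-180,15):
    s=S[(S[:,1]>lo)&(S[:,1]<lo+15)]
    print(lo,len(s),np.median(s,0).round(1),s[:,0].min().round(1),s[:,0].max().round(1))
print(bar(5.7))
p0=np.array([259.297,-513.255,245.329]);R0=R.from_quat(get_obs()['orientation'])
rows(p0,R0,[((397,-237,225),pose(0),.28),((397,-237,139),pose(0),.28)])
E
```

```text
-290 48 [ 402.2 -285.6  147.7] 392.9 420.6
-275 23 [ 398.7 -267.   147.6] 393.6 401.4
-260 24 [ 398.1 -252.8  148.8] 393.8 401.7
-245 24 [ 398.5 -237.7  148.4] 394.4 402.2
-230 22 [ 396.6 -222.   148.7] 392.1 400.5
-215 24 [ 397.  -207.6  148.7] 392.8 400.8
-200 51 [ 403.5 -189.6  148. ] 393.3 423.7
-185 12 [ 409.8 -183.5  145.7] 396.0 423.5
[ 399.03987349 -237.          143.93174505]
[0.8249, -0.6148, 0.069, -0.0005, -0.0004, -0.3511, 0.28]
[0.8249, -0.6143, 0.3557, -0.0005, -0.0004, -0.3511, 0.28]
```

```bash
python3 -m creep '[[[0.825,-0.612,0.07,0,0,-0.351,0.28],[0.825,-0.612,0.07,0,0,-0.351,0.28],[0.825,-0.612,0.07,0,0,-0.351,0.28],[0.825,-0.612,0.07,0,0,-0.351,0.28],[0.825,-0.612,0.07,0,0,-0.351,0.28],[0.825,-0.612,0.07,0,0,-0.351,0.28],[0.825,-0.612,0.07,0,0,-0.351,0.28],[0.825,-0.612,0.07,0,0,-0.351,0.28],[0.825,-0.612,0.07,0,0,-0.351,0.28],[0.825,-0.612,0.07,0,0,-0.351,0.28],[0.825,-0.612,0.07,0,0,-0.351,0.28],[0.825,-0.612,0.07,0,0,-0.351,0.28]]]'; python3 -c "
from h import *
o=get_obs();print(o['joints'],o['orientation'])"
```

```text
t: 1.3
position: [397.2, -238.2, 224.2]
orientation: [0.708, 0.706, -0.0, -0.0]
force: [0.1, -0.4, 0.3]
gripper_width: 0.279
gripper_force: 0.0
[-6.77245693e-01  1.60229803e-01 -2.65459188e-01  1.14515359e+00
 -4.68929451e-05  8.95351136e-01] [ 7.07743068e-01  7.06469921e-01 -2.58242941e-05 -2.04381065e-05]
```

```bash
python3 -m creep '[[[0,0.003,0.1,0,0,0,0.28],[0,0.003,0.2,0,0,0,0.28],[0,0.003,0.285,0,0,0,0.28],[0,0.003,0.285,0,0,0,0.28],[0,0.003,0.285,0,0,0,0.28],[0,0.003,0.285,0,0,0,0],[0,0.003,0.285,0,0,0,0],[0,0.003,0.285,0,0,0,0],[0,0.003,0.285,0,0,0,0],[0,0.003,0.285,0,0,0,0]]]'; python3 -c "
from h import *
R0=pose(0);p0=tcp(bar(5.7),R0)
w=[(tcp(bar(t),pose(t-5.7)),pose(t-5.7),0) for t in (8,11,15,20,25,30,35,40,45)]
rows(p0,R0,w)"
```

```text
t: 2.3
position: [397.7, -238.5, 140.0]
orientation: [0.707, 0.707, -0.001, 0.0]
force: [-4.9, -0.7, 3.3]
gripper_width: 0.09
gripper_force: 58.5
[0.0, 0.0047, -0.028, -0.0128, 0.0, 0.0, 0]
[0.0, 0.0125, -0.0642, -0.0294, 0.0, 0.0, 0]
[0.0, 0.0258, -0.1119, -0.0517, 0.0, 0.0, 0]
[0.0, 0.0471, -0.1703, -0.0794, 0.0, 0.0, 0]
[0.0, 0.0733, -0.2268, -0.1072, 0.0, 0.0, 0]
[0.0, 0.1043, -0.2811, -0.135, 0.0, 0.0, 0]
[0.0, 0.1398, -0.3328, -0.1628, 0.0, 0.0, 0]
[0.0, 0.1795, -0.3813, -0.1906, 0.0, 0.0, 0]
[0.0, 0.2232, -0.4264, -0.2183, 0.0, 0.0, 0]
```

Gripped the bar (opening 7.7–10 mm). Raise along the arc.

```bash
python3 -m creep '[[[0,0.005,-0.028,-0.013,0,0,0],[0,0.0125,-0.064,-0.029,0,0,0],[0,0.026,-0.112,-0.052,0,0,0],[0,0.047,-0.17,-0.079,0,0,0],[0,0.073,-0.227,-0.107,0,0,0],[0,0.104,-0.281,-0.135,0,0,0],[0,0.14,-0.333,-0.163,0,0,0],[0,0.18,-0.381,-0.191,0,0,0],[0,0.223,-0.426,-0.218,0,0,0],[0,0.223,-0.426,-0.218,0,0,0]]]'; python3 -c "
from h import *
o=get_obs();print(o['joints'],o['force'],o['wrist_torque'])
R0=pose(39.3);p0=tcp(bar(45),R0)
w=[(tcp(bar(t),pose(t-5.7)),pose(t-5.7),0) for t in (49,53,58,63,68,73,78,83,88,93,98)]
rows(p0,R0,w)"
```

```text
t: 3.3
position: [464.0, -238.7, 269.3]
orientation: [0.666, 0.665, 0.237, 0.24]
force: [-22.4, 2.9, 14.8]
gripper_width: 0.091
gripper_force: 63.5
[-0.88530773 -0.1490118  -0.67924956  0.55696887  0.50962436  0.81604569] [-22.41148909   2.8539412   14.75012673] [0.41312075 1.87161434 0.34524865]
[0.0, 0.0502, -0.002, -0.0222, 0.0, 0.0, 0]
[0.0, 0.1005, -0.0007, -0.0444, 0.0, 0.0, 0]
[0.0, 0.1629, 0.0056, -0.0722, 0.0, 0.0, 0]
[0.0, 0.2245, 0.0171, -0.1, 0.0, 0.0, 0]
[0.0, 0.2848, 0.0336, -0.1278, 0.0, 0.0, 0]
[0.0, 0.3434, 0.0552, -0.1556, 0.0, 0.0, 0]
[0.0, 0.3997, 0.0815, -0.1833, 0.0, 0.0, 0]
[0.0, 0.4534, 0.1124, -0.2111, 0.0, 0.0, 0]
[0.0, 0.5041, 0.1477, -0.2389, 0.0, 0.0, 0]
[0.0, 0.5513, 0.187, -0.2667, 0.0, 0.0, 0]
[0.0, 0.5948, 0.2302, -0.2944, 0.0, 0.0, 0]
```

```bash
python3 -c "
from h import *
R0=pose(39.3);p0=tcp(bar(45),R0)-[1,0,0]
def b(t): return bar(t,r=211+3)-[1,0,0]
w=[(tcp(b(t),pose(t-5.7)),pose(t-5.7),0) for t in (45,49,53,58,63,68,73,78,83,88,93,98)]
rows(p0,R0,w)"
```

```text
[0.0, -0.001, -0.01, 0.0, 0.0, 0.0, 0]
[0.0, 0.0499, -0.012, -0.0222, 0.0, 0.0, 0]
[0.0, 0.1009, -0.0107, -0.0444, 0.0, 0.0, 0]
[0.0, 0.1642, -0.0043, -0.0722, 0.0, 0.0, 0]
[0.0, 0.2267, 0.0073, -0.1, 0.0, 0.0, 0]
[0.0, 0.2878, 0.0241, -0.1278, 0.0, 0.0, 0]
[0.0, 0.3472, 0.0459, -0.1556, 0.0, 0.0, 0]
[0.0, 0.4043, 0.0726, -0.1833, 0.0, 0.0, 0]
[0.0, 0.4588, 0.1039, -0.2111, 0.0, 0.0, 0]
[0.0, 0.5102, 0.1397, -0.2389, 0.0, 0.0, 0]
[0.0, 0.5581, 0.1796, -0.2667, 0.0, 0.0, 0]
[0.0, 0.6021, 0.2234, -0.2944, 0.0, 0.0, 0]
```

```bash
python3 -m creep '[[[0,-0.001,-0.01,0,0,0,0],[0,0.05,-0.012,-0.022,0,0,0],[0,0.101,-0.011,-0.044,0,0,0],[0,0.164,-0.004,-0.072,0,0,0],[0,0.227,0.007,-0.1,0,0,0],[0,0.288,0.024,-0.128,0,0,0],[0,0.288,0.024,-0.128,0,0,0]]]'; python3 -c "
from h import *
o=get_obs();print(o['joints'],o['force'],o['wrist_torque'])
R0=pose(62.3)
def b(t): return bar(t,r=211+3)-[1,0,0]
p0=tcp(b(68),R0);print(p0)
w=[(tcp(b(t),pose(t-5.7)),pose(t-5.7),0) for t in (73,78,83,88,93,98)]
rows(p0,R0,w)"
```

```text
t: 4.0
position: [536.5, -237.8, 315.5]
orientation: [0.605, 0.605, 0.366, 0.367]
force: [-7.6, -0.5, 2.4]
gripper_width: 0.088
gripper_force: 60.8
[-0.89017091 -0.15919023 -0.91475094 -0.063       0.75832065  1.05029351] [-7.59995732 -0.51360865  2.37819697] [ 0.01416405  1.24078301 -0.05320261]
[ 536.39707641 -237.          315.96616762]
[0.0, 0.0461, 0.0433, -0.0278, 0.0, 0.0, 0]
[0.0, 0.0883, 0.0902, -0.0556, 0.0, 0.0, 0]
[0.0, 0.1262, 0.1403, -0.0833, 0.0, 0.0, 0]
[0.0, 0.1595, 0.1933, -0.1111, 0.0, 0.0, 0]
[0.0, 0.188, 0.2488, -0.1389, 0.0, 0.0, 0]
[0.0, 0.2114, 0.3063, -0.1667, 0.0, 0.0, 0]
```

```bash
python3 -m creep '[[[0,0.046,0.043,-0.028,0,0,0],[0,0.088,0.09,-0.056,0,0,0],[0,0.126,0.14,-0.083,0,0,0],[0,0.16,0.193,-0.111,0,0,0],[0,0.188,0.249,-0.139,0,0,0],[0,0.211,0.306,-0.167,0,0,0],[0,0.211,0.306,-0.167,0,0,0],[0,0.211,0.306,-0.167,0,0,0]]]'; python3 - <<'E'
from h import *
o=get_obs();print(o['joints'],o['force'],o['wrist_torque'])
d=snap('side','s1');P=cloud(d)
cv2.imwrite('pics/s1c.png',cv2.resize(d['image'][60:320,150:420],None,fx=2.2,fy=2.2)[...,::-1])
E
```

```text
t: 4.8
position: [688.1, -249.0, 313.5]
orientation: [0.492, 0.508, 0.522, 0.477]
force: [-24.5, 35.0, -50.1]
gripper_width: 0.088
gripper_force: 64.8
[-0.7316533   0.51198987 -1.02004214 -1.53290564  0.79192839  1.60059114] [-24.4692138   34.95529026 -50.10078655] [-0.26410696 10.45802853  7.05510159]
```

View pics/s1c.png

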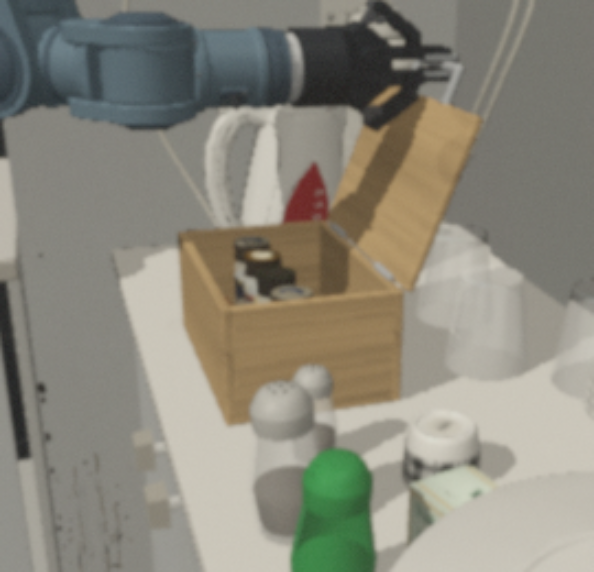

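The crop shows the J3 limit drove the tool past its target: the lid leans back (bar at crop (455,70)), clear of the glasses. Loosen the grip to relieve the stress.

```bash
python3 -m creep '[[[0,0,0,0,0,0,0.25],[0,0,0,0,0,0,0.25],[0,0,0,0,0,0,0.25],[0,0,0,0,0,0,0.25]]]'; python3 -c "
from h import *
o=get_obs();print(o['joints'],o['force'],R.from_quat(o['orientation']).as_matrix().round(3).tolist())"; python3 -m creep '[[[0,0,-0.05,0,0,0,0.25],[0,0,-0.05,0,0,0,0.25]]]'; python3 -c "
from h import *
o=get_obs();print(o['joints'],o['force'])"
```

```text
t: 5.25
position: [685.9, -256.8, 322.1]
orientation: [0.494, 0.503, 0.517, 0.486]
force: [-19.4, 19.7, -42.4]
gripper_width: 0.245
gripper_force: 21.1
[-0.7381995   0.49536395 -1.01999047 -1.52521887  0.77863472  1.59952661] [-19.4406376   19.7103986  -42.37654947] [[-0.041, -0.006, 0.999], [0.999, -0.022, 0.04], [0.022, 1.0, 0.007]]
t: 5.45
position: [679.3, -263.3, 325.1]
orientation: [0.492, 0.505, 0.518, 0.485]
force: [-15.6, 19.8, -40.1]
gripper_width: 0.254
gripper_force: 19.9
[-0.76057363  0.48625024 -1.02003085 -1.51624822  0.80667337  1.59865806] [-15.5514002   19.75777677 -40.14937764]
```

```bash
cat > fk.py <<'E'
import numpy as np
from scipy.optimize import least_squares
from scipy.spatial.transform import Rotation as R
D=[([-1.21329608,.377995227,.0797719503,1.27439,0,1.46048721],[259.09198957,-512.69886401,244.45611675],[.972768394,.231777537,-1.1e-4,-9e-4]),
([-.677245693,.160229803,-.265459188,1.14515359,-4.7e-5,.895351136],[397.2,-238.2,224.2],[.707743,.70647,0,0]),
([-.88530773,-.1490118,-.67924956,.55696887,.50962436,.81604569],[464.0,-238.7,269.3],[.666,.665,.237,.240]),
([-.89017091,-.15919023,-.91475094,-.063,.75832065,1.05029351],[536.5,-237.8,315.5],[.605,.605,.366,.367]),
([-.7316533,.51198987,-1.02004214,-1.53290564,.79192839,1.60059114],[688.1,-249.0,313.5],[.492,.508,.522,.477]),
([-.7381995,.49536395,-1.01999047,-1.52521887,.77863472,1.59952661],[685.9,-256.8,322.1],[.494,.503,.517,.486]),
([-.76057363,.48625024,-1.02003085,-1.51624822,.80667337,1.59865806],[679.3,-263.3,325.1],[.492,.505,.518,.485])]
def orient(q,s5,s6,c6):
    A=R.from_euler('z',q[0])*R.from_euler('y',q[1]-q[2]+q[3])*R.from_euler('z',s5*q[4])
    return A,A*R.from_euler('y',90,degrees=True)*R.from_euler('z',s6*q[5]+c6)
def fk(q,k,sg):
    z=R.from_euler('z',q[0]);y=lambda a:R.from_euler('y',a)
    A,T=orient(q,*sg)
    p=z.apply([k[0],k[1],k[2]]+y(q[1]).apply([k[3],0,k[4]])+y(q[1]-q[2]).apply([k[5],0,k[6]])+y(q[1]-q[2]+q[3]).apply([k[7],0,k[8]]))+A.apply([k[9],0,0])
    return p,T
def fit():
    best=None
    for s5 in(1,-1):
     for s6 in(1,-1):
      for c in np.arange(4)*np.pi/2:
        e=max((orient(q,s5,s6,c)[1].inv()*R.from_quat(o)).magnitude() for q,p,o in D)
        if best is None or e<best[0]:best=(e,(s5,s6,c))
    sg=best[1]
    f=lambda k:np.concatenate([fk(q,k,sg)[0]-p for q,p,o in D]+[0.01*(k-k0)])
    k0=np.array([0,0,200,0,300,300,0,50,0,200.])
    r=least_squares(f,k0);return best,r.x,sg,f(r.x)[:21]
LO=[-2.72,-.84,-1.02,-1.77,-1.37,-3.14];HI=[2.72,1.66,1.22,2.12,1.28,3.14]
def ik(p,T,q0,k,sg):
    def f(q):
        P,O=fk(q,k,sg);return np.r_[(P-p)/10,(O.inv()*T).as_rotvec()*10]
    r=least_squares(f,np.clip(q0,np.array(LO)+1e-3,np.array(HI)-1e-3),bounds=(LO,HI));return r.x,np.abs(r.fun).max()
E
python3 - <<'E'
from fk import *; from h import pose,tcp,bar
b,k,sg,e=fit();print(b,k.round(1),e.round(1))
q=D[3][0]
for th,t in[(68,62),(80,62),(90,62),(98,62),(98,50),(98,70),(98,80),(90,92),(105,60)]:
    s,err=ik(tcp(bar(th,r=214)-[1,0,0],pose(t)),pose(t),q,k,sg);print(th,t,s.round(2),err.round(3))
E
```

```text
(0.0012390074166564015, (1, 1, np.float64(0.0))) [ 1.500e+00  6.330e+01  2.590e+02 -2.000e-01  4.969e+02  3.822e+02
  7.310e+01  1.373e+02  1.000e-01  2.967e+02] [-0.   0.1 -0.   0.1 -0.1  0.1 -0.  -0.1 -0.  -0.   0.1  0.  -0.   0.
 -0.   0.   0.   0.   0.  -0.   0. ]
68 62 [-0.89 -0.16 -0.91 -0.05  0.75  1.05] 0.0
80 62 [-0.8  -0.1  -0.84 -0.09  0.69  1.12] 0.0
90 62 [-0.74 -0.04 -0.79 -0.13  0.64  1.17] 0.0
98 62 [-0.69  0.01 -0.75 -0.16  0.6   1.2 ] 0.0
98 50 [-0.65  0.04 -0.52  0.26  0.48  1.12] 0.0
98 70 [-0.72  0.05 -0.89 -0.49  0.67  1.28] 0.0
98 80 [-0.74  0.16 -1.02 -0.91  0.74  1.39] 0.236
90 92 [-0.85  0.19 -1.02 -0.93  0.98  1.35] 1.863
105 60 [-0.65  0.06 -0.68 -0.12  0.55  1.21] 0.0
```

```bash
cat >> h.py <<'E'
def lid(f,lo,hi):
    P=cloud(ld(f));Q=P[np.all((P>lo)&(P<hi),-1)]
    for i in range(8):
        c=Q.mean(0);n=np.linalg.svd(Q-c,full_matrices=0)[2][2];Q=Q[np.abs((Q-c)@n)<max(3,20-3*i)]
    n=n*np.sign(-n[0]) ;return len(Q),c.round(1),n.round(3),np.degrees(np.arctan2(-n[0],n[2])).round(2)
E
python3 - <<'E'
from h import *
for c in('side','top'):
    d=snap(c,c+'2');P=cloud(d)
    for lo,hi in [((560,-360,140),(760,-110,290))]:
        print(c,lid(c+'2',lo,hi))
    m=np.all((P>(560,-300,295))&(P<(760,-180,350)),-1);print(m.sum(),P[m].min(0) if m.any() else '')
E
```

```text
side (2670, array([ 636.1, -258.7,  210.5]), array([-0.956, -0.004,  0.292]), np.float64(73.0))
1101 [ 560.01916704 -299.77913258  295.12468358]
top (2557, array([ 639. , -231.9,  224.5]), array([-0.955, -0.006,  0.296]), np.float64(72.78))
663 [ 560.30917342 -299.99700777  295.72722924]
```

```bash
python3 -m creep '[[[0,0,0,0.03,0,0,0.25],[0,0,0,0.06,0,0,0.25],[0,0,0,0.09,0,0,0.25],[0,0,0,0.12,0,0,0.25],[0,0,0,0.12,0,0,0.25]]]'; python3 -c "
from h import *
o=get_obs();print(o['joints'],o['force'],R.from_quat(o['orientation']).as_matrix().round(3).tolist())"
```

```text
t: 6.05
position: [673.5, -267.2, 323.5]
orientation: [0.58, 0.586, 0.409, 0.39]
force: [-0.3, -6.3, -29.2]
gripper_width: 0.251
gripper_force: 13.6
[-0.73733212  0.12775338 -0.78035925 -0.41554013  0.70241932  1.25502027] [ -0.25532825  -6.324488   -29.23386932] [[-0.021, 0.361, 0.932], [1.0, -0.008, 0.026], [0.017, 0.932, -0.361]]
```

```bash
python3 -c "
from h import *
o=get_obs();R0=R.from_quat(o['orientation']);p0=o['position']+[0,0,2.5]
def b(t): return bar(t,r=212.5)-[1,0,0]+[0,-8,0]
w=[(tcp(b(107),pose(t)),pose(t),.25) for t in(62,55,48)]
rows(p0,R0,w)"
```

```text
[0.0732, -0.0208, 0.0288, 0.0379, -0.0084, -0.002, 0.25]
[0.0732, -0.0228, 0.0284, 0.0768, -0.0086, -0.0015, 0.25]
[0.0732, -0.0248, 0.0278, 0.1157, -0.0087, -0.001, 0.25]
```

```bash
python3 -m creep '[[[0.03,-0.01,0.014,0.019,-0.004,0,0.25],[0.073,-0.021,0.029,0.038,-0.008,-0.002,0.25],[0.073,-0.023,0.028,0.077,-0.008,-0.002,0.25],[0.073,-0.025,0.028,0.116,-0.008,-0.001,0.25],[0.073,-0.025,0.028,0.116,-0.008,-0.001,0.25],[0.073,-0.025,0.028,0.116,-0.008,-0.001,0],[0.073,-0.025,0.028,0.116,-0.008,-0.001,0],[0.073,-0.025,0.028,0.116,-0.008,-0.001,0],[0.073,-0.025,0.028,0.116,-0.008,-0.001,0]]]'; python3 -c "
from h import *
o=get_obs();print(o['joints'],o['force'],R.from_quat(o['orientation']).as_matrix().round(3).tolist())
snap('top','top3');print(lid('top3',(560,-360,140),(760,-110,290)))"
```

```text
t: 6.95
position: [673.8, -245.7, 309.1]
orientation: [0.647, 0.647, 0.285, 0.286]
force: [-7.9, -2.6, -28.1]
gripper_width: 0.103
gripper_force: 58.1
[-0.61736102  0.11482167 -0.44482094  0.28220897  0.4400919   1.12396297] [ -7.87044564  -2.60866644 -28.10344252] [[0.001, 0.675, 0.738], [1.0, 0.0, -0.001], [-0.001, 0.738, -0.675]]
(1785, array([ 631.5, -242.9,  229.1]), array([-0.975, -0.006,  0.222]), np.float64(77.18))
```

```bash
python3 -c "
from h import *
o=get_obs();R0=R.from_quat(o['orientation'])
rows(np.zeros(3),R0,[(bar(t)-bar(103)-[0,0,2.5],R0,0) for t in(101,98,95,92,90)])"
```

```text
[-0.0, -0.0181, -0.0158, 0.0, 0.0, 0.0, 0]
[-0.0001, -0.0374, -0.0472, 0.0, 0.0, 0.0, 0]
[-0.0001, -0.0583, -0.0775, 0.0, 0.0, 0.0, 0]
[-0.0001, -0.0807, -0.1067, 0.0, 0.0, 0.0, 0]
[-0.0002, -0.0966, -0.1255, 0.0, 0.0, 0.0, 0]
```

```bash
python3 -m creep '[[[0,-0.018,-0.016,0,0,0,0],[0,-0.037,-0.047,0,0,0,0],[0,-0.058,-0.077,0,0,0,0],[0,-0.081,-0.107,0,0,0,0],[0,-0.097,-0.125,0,0,0,0],[0,-0.097,-0.125,0,0,0,0],[0,-0.097,-0.125,0,0,0,0]]]'; python3 -c "
from h import *
o=get_obs();print(o['force'])
snap('top','top4');print(lid('top4',(560,-360,140),(760,-110,290)))
snap('side','side4');print(lid('side4',(560,-360,140),(760,-110,290)))"
```

```text
t: 7.7
position: [628.8, -246.0, 315.9]
orientation: [0.645, 0.647, 0.287, 0.289]
force: [0.4, -2.8, -26.0]
gripper_width: 0.1
gripper_force: 61.2
[  0.35646154  -2.79773762 -26.02978583]
(671, array([ 607.4, -238.8,  222.3]), array([-1.   , -0.006,  0.008]), np.float64(89.53))
(2386, array([ 609.3, -251.2,  217.7]), array([-1.   , -0.004,  0.009]), np.float64(89.51))
```

Lid stands at 90.5°. Release and retreat along the tool axis.

```bash
python3 -m creep '[[[0,0,0,0,0,0,0.27],[0,0,0,0,0,0,0.27],[0,0,0,0,0,0,0.27],[0,0,0,0,0,0,0.27],[0,0,-0.03,0,0,0,0.27],[0,0,-0.08,0,0,0,0.27],[0,0,-0.16,0,0,0,0.27],[0,0,-0.3,0,0,0,0.27],[0,0,-0.4,0,0,0,0.27],[0,0,-0.4,0,0,0,0.27]]]'; python3 - <<'E'
from h import *
o=get_obs();print(o['force'],o['joints'])
d=snap('top','top5');print(lid('top5',(560,-360,140),(760,-110,290)))
e=snap('side','side5');print(lid('side5',(560,-360,140),(760,-110,290)))
A=cv2.resize(d['image'][150:270,190:390],None,fx=3,fy=3);B=cv2.resize(e['image'][130:270,200:350],None,fx=1.6,fy=1.6)
C=np.zeros((360+224,600,3),np.uint8);C[:360]=A;C[360:,:240]=B;cv2.imwrite('pics/c5.png',C[...,::-1])
E
```

```text
t: 8.8
position: [548.0, -251.7, 425.3]
orientation: [0.632, 0.646, 0.293, 0.313]
force: [0.2, -0.0, 0.4]
gripper_width: 0.27
gripper_force: 0.0
[ 0.17990522 -0.00578248  0.38278887] [-0.8169001  -0.16414966 -0.4362392   0.58979872  0.58530374  0.95356712]
(827, array([ 607.6, -235.1,  220.8]), array([-1.   , -0.006,  0.01 ]), np.float64(89.41))
(2402, array([ 609.5, -250.5,  217.7]), array([-1.   , -0.004,  0.011]), np.float64(89.34))
```

View pics/c5.png

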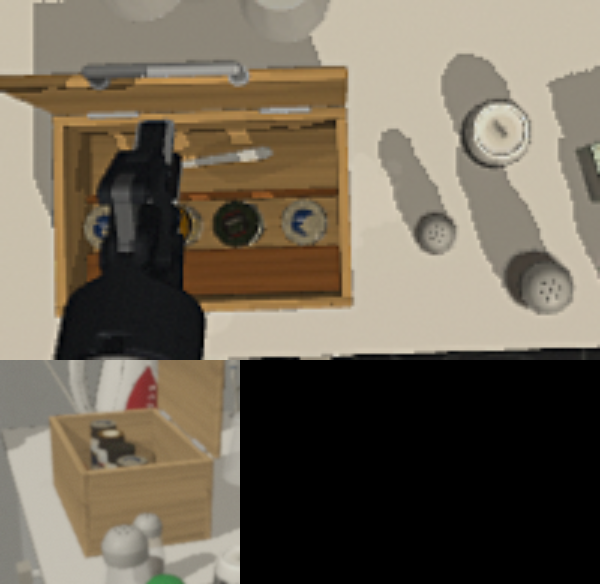

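Lid remains at 90.6°; jars show at crop (98,225), ~(185,225), (237,222), (305,222), partly hidden by the arm. Move aside, tool down, over the shaker and look.

```bash
python3 -c "
from h import *
o=get_obs();R0=R.from_quat(o['orientation']);p0=o['position']
rows(p0,R0,[((530,-300,420),pose(30),.7),((490,-447,300),pose(0),.7)])"
```

```text
[-0.1647, -0.0376, -0.0466, 0.1126, 0.0056, 0.0073, 0.7]
[-0.6425, -0.4428, 0.1129, 0.2792, 0.0075, 0.0058, 0.7]
```

```bash
python3 -m creep '[[[-0.165,-0.038,-0.047,0.113,0.006,0.007,0.7],[-0.165,-0.038,-0.047,0.113,0.006,0.007,0.7],[-0.165,-0.038,-0.047,0.113,0.006,0.007,0.7],[-0.643,-0.443,0.113,0.279,0.0075,0.006,0.7],[-0.643,-0.443,0.113,0.279,0.0075,0.006,0.7],[-0.643,-0.443,0.113,0.279,0.0075,0.006,0.7],[-0.643,-0.443,0.113,0.279,0.0075,0.006,0.7],[-0.643,-0.443,0.113,0.279,0.0075,0.006,0.7],[-0.643,-0.443,0.113,0.279,0.0075,0.006,0.7],[-0.643,-0.443,0.113,0.279,0.0075,0.006,0.7],[-0.643,-0.443,0.113,0.279,0.0075,0.006,0.7]]]'; python3 - <<'E'
from h import *
d=snap('top','top6');P=cloud(d)
s=5
cv2.imwrite('pics/c6.png',cv2.resize(d['image'][165:260,195:345],None,fx=s,fy=s,interpolation=2)[...,::-1])
for c in('top','side'):
  pass
Z=P[...,2];m=(Z>100)&(P[...,0]>480)&(P[...,0]<545)&(P[...,1]>-355)&(P[...,1]<-118)&(Z<125)
n,l,st,ce=cv2.connectedComponentsWithStats(m.astype(np.uint8))
for i in range(1,n):
    if st[i,4]>20:
        q=P[l==i];print(st[i,4],((q.min(0)+q.max(0))/2).round(1),q.mean(0).round(1),ce[i].round(1))
m=(Z>105)&(Z<128)&(P[...,1]>-370)&(P[...,1]<-105)&(P[...,0]>425)&(P[...,0]<600)
q=P[m];print('rim',q.min(0).round(1),q.max(0).round(1))
E
```

```text
t: 10.0
position: [486.7, -443.1, 292.5]
orientation: [0.707, 0.707, 0.0, -0.005]
force: [-0.6, 0.2, 0.0]
gripper_width: 0.702
gripper_force: 0.0
187 [ 506.  -265.3  110. ] [ 506.4 -265.3  113.1] [268.  224.3]
181 [ 505.7 -325.9  110.1] [ 506.2 -325.5  113.4] [290.8 223.8]
200 [ 506.2 -153.8  110.4] [ 506.3 -154.1  113.2] [225.5 225.4]
189 [ 506.1 -205.7  109.5] [ 506.2 -206.3  113. ] [245.4 225. ]
rim [ 430.1 -365.8  105.1] [ 600.  -107.2  123.5]
```

View pics/c6.png

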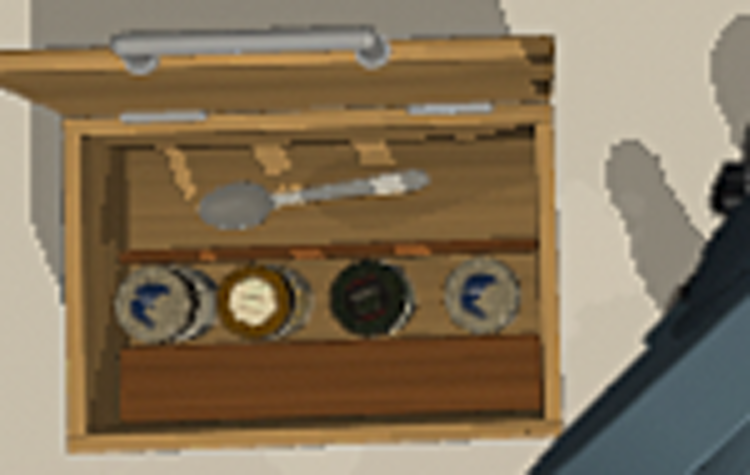

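Clear view: jars at crop (155,302), (252,300), (370,298), (482,295); lid upright. Depth gives y = −154, −206, −265, −326 at x = 506, top 113. Grip jar 2 by its sides.

```bash
python3 -m creep '[[[0.79,0.068,0.2,0,0,0,0.72],[0.79,0.068,0.2,0,0,0,0.72],[0.79,0.068,0.2,0,0,0,0.72],[0.79,0.068,0.2,0,0,0,0.72],[0.79,0.068,0.2,0,0,0,0.72],[0.79,0.068,0.35,0,0,0,0.72],[0.79,0.068,0.45,0,0,0,0.72],[0.79,0.068,0.45,0,0,0,0.72],[0.79,0.068,0.45,0,0,0,0.72]]]'
```

```text
t: 10.95
position: [504.7, -204.5, 158.4]
orientation: [0.707, 0.707, 0.0, -0.008]
force: [-0.3, -0.2, 0.7]
gripper_width: 0.719
gripper_force: 0.0
```

```bash
python3 -m creep '[[[-0.005,0.007,0.1,0,0,0,0.72],[-0.005,0.007,0.19,0,0,0,0.72],[-0.005,0.007,0.261,0,0,0,0.72],[-0.005,0.007,0.261,0,0,0,0.72],[-0.005,0.007,0.261,0,0,0,0.72],[-0.005,0.007,0.261,0,0,0,0.45],[-0.005,0.007,0.261,0,0,0,0.45],[-0.005,0.007,0.261,0,0,0,0.45],[-0.005,0.007,0.261,0,0,0,0.45],[-0.005,0.007,0.261,0,0,0,0.45]]]'; python3 -c "
from h import *
o=get_obs();R0=R.from_quat(o['orientation']);print(R0.as_matrix().round(3).tolist());rows(np.zeros(3),R0,[(np.zeros(3),pose(0),0)])"
```

```text
t: 11.95
position: [507.6, -206.3, 81.0]
orientation: [0.708, 0.707, 0.0, -0.006]
force: [-0.7, -0.1, 5.0]
gripper_width: 0.465
gripper_force: 59.7
[[0.001, 1.0, -0.008], [1.0, -0.001, 0.01], [0.01, -0.008, -1.0]]
[0.0, 0.0, 0.0, -0.0027, -0.0031, -0.0004, 0]
```

```bash
python3 -m creep '[[[0.025,0,0,0,0,0,0.45],[0.05,0,0,0,0,0,0.45],[0.07,0,0,0,0,0,0.45],[0.08,0,0,0,0,0,0.45],[0.08,0,0,0,0,0,0.45],[0.08,0,0,0,0,0,0.45]]]'; python3 -m creep '[[[0,0,0,0,0,0,0.72],[0,0,0,0,0,0,0.72],[0,0,0,0,0,0,0.72],[0,0,-0.1,0,0,0,0.72],[0,0,-0.2,0,0,0,0.72],[0,0,-0.26,0,0,0,0.72],[-0.1,0,-0.26,0,0,0,0.72],[-0.2,0,-0.26,0,0,0,0.72],[-0.276,0,-0.26,0,0,0,0.72],[-0.276,0,-0.26,0,0,0,0.72],[-0.276,0,-0.26,0,0,0,0.72]]]'
```

```text
t: 12.55
position: [507.8, -181.7, 81.0]
orientation: [0.707, 0.707, 0.001, -0.006]
force: [-0.6, 0.3, 6.2]
gripper_width: 0.462
gripper_force: 60.1
t: 13.65
position: [506.3, -264.8, 155.3]
orientation: [0.708, 0.706, 0.0, -0.009]
force: [-0.4, 0.4, 0.6]
gripper_width: 0.72
gripper_force: 0.0
```

Jar 3 next: down, grip, slide −y by 26 mm.

```bash
python3 -m creep '[[[-0.002,0.003,0.1,0,0,0,0.72],[-0.002,0.003,0.19,0,0,0,0.72],[-0.002,0.003,0.248,0,0,0,0.72],[-0.002,0.003,0.248,0,0,0,0.72],[-0.002,0.003,0.248,0,0,0,0.72],[-0.002,0.003,0.248,0,0,0,0.45],[-0.002,0.003,0.248,0,0,0,0.45],[-0.002,0.003,0.248,0,0,0,0.45],[-0.002,0.003,0.248,0,0,0,0.45],[-0.002,0.003,0.248,0,0,0,0.45]]]';  python3 -m creep '[[[-0.025,0,0,0,0,0,0.45],[-0.05,0,0,0,0,0,0.45],[-0.075,0,0,0,0,0,0.45],[-0.086,0,0,0,0,0,0.45],[-0.086,0,0,0,0,0,0.45],[-0.086,0,0,0,0,0,0.45]]]'
```

```text
t: 14.65
position: [507.8, -265.2, 83.0]
orientation: [0.708, 0.707, 0.0, -0.007]
force: [-0.9, 1.4, 5.4]
gripper_width: 0.465
gripper_force: 59.6
t: 15.25
position: [508.2, -291.7, 82.9]
orientation: [0.708, 0.707, 0.0, -0.007]
force: [0.1, 0.1, 6.6]
gripper_width: 0.463
gripper_force: 59.9
```

```bash
python3 -m creep '[[[0,0,0,0,0,0,0.72],[0,0,0,0,0,0,0.72],[0,0,0,0,0,0,0.72],[0,0,-0.15,0,0,0,0.72],[0,0,-0.3,0,0,0,0.65],[0,0,-0.45,0,0,0,0.65],[-0.16,-0.03,-0.45,0,0,0,0.65],[-0.32,-0.06,-0.45,0,0,0,0.65],[-0.4,-0.06,-0.45,0,0,0,0.65],[-0.4,-0.06,-0.45,0,0,0,0.65],[-0.4,-0.06,-0.45,0,0,0,0.65]]]'; python3 - <<'E'
from h import *
def cyl(f,v0,v1,u0,u1):
    P=cloud(ld(f))[v0:v1,u0:u1].reshape(-1,3);return P[(P[:,2]>5)&(np.hypot(P[:,0]-490,P[:,1]+446)<40)]
for f in('top0','top6','top5'):
    S=cyl(f,210,245,318,352)
    for a,b in((20,66),(60,70),(66,80),(80,86),(86,95)):
        s=S[(S[:,2]>a)&(S[:,2]<b)]
        if len(s):print(f,a,len(s),s.mean(0).round(1),s.min(0).round(1),s.max(0).round(1))
d=snap('side','side7');P=cloud(d)
for f in('side0','side7'):
    P=cloud(ld(f));S=P[(P[...,2]>5)&(P[...,2]<100)&(np.hypot(P[...,0]-490,P[...,1]+446)<45)]
    for a,b in((5,30),(30,50),(50,66),(66,80),(80,95)):
        s=S[(S[:,2]>a)&(S[:,2]<b)]
        if len(s):print(f,a,len(s),s.mean(0).round(1),s.min(0).round(1),s.max(0).round(1))
t=snap('top','top7');P=cloud(t)
Z=P[...,2];m=(Z>100)&(P[...,0]>480)&(P[...,0]<545)&(P[...,1]>-355)&(P[...,1]<-118)&(Z<125)
n,l,st,ce=cv2.connectedComponentsWithStats(m.astype(np.uint8))
for i in range(1,n):
    if st[i,4]>20:
        q=P[l==i];print(st[i,4],q.mean(0).round(1))
A=cv2.resize(t['image'][165:260,195:395],None,fx=3,fy=3,interpolation=2);B=cv2.resize(d['image'][130:330,200:350],None,fx=2,fy=1.4,interpolation=2)
C=np.zeros((565,600,3),np.uint8);C[:285]=A;C[285:,:300]=B;cv2.imwrite('pics/c7.png',C[...,::-1])
E
```

```text
t: 16.35
position: [489.8, -412.0, 214.0]
orientation: [0.708, 0.706, 0.0, -0.009]
force: [-0.1, 0.2, -0.6]
gripper_width: 0.649
gripper_force: 0.0
top0 20 56 [ 494.2 -442.6   45.2] [ 473.6 -468.6   27.1] [ 513.9 -427.6   60.8]
top0 60 1 [ 502.7 -432.6   60.8] [ 502.7 -432.6   60.8] [ 502.7 -432.6   60.8]
top0 66 13 [ 489.3 -448.9   78.5] [ 477.6 -461.5   75.4] [ 507.8 -430.8   80. ]
top0 80 44 [ 493.8 -444.2   83.1] [ 477.8 -461.    80. ] [ 508.  -430.8   86. ]
top0 86 64 [ 493.3 -445.6   88.4] [ 480.8 -457.7   86.2] [ 505.1 -433.3   92.5]
top6 20 13 [ 501.7 -430.7   41.1] [ 491.4 -437.4   25.1] [ 511.1 -425.9   57. ]
top6 66 2 [ 500.1 -430.    77.3] [ 497.4 -431.6   75.2] [ 502.8 -428.4   79.3]
top5 20 54 [ 493.6 -443.1   42.8] [ 473.6 -468.4   28.8] [ 513.9 -425.9   56.1]
top5 66 13 [ 492.8 -443.    77.5] [ 480.3 -461.2   74.9] [ 507.8 -428.4   79.4]
top5 80 51 [ 492.7 -443.5   83.4] [ 477.9 -461.1   80. ] [ 508.1 -428.2   85.9]
top5 86 59 [ 493.8 -445.3   88.8] [ 480.7 -457.8   86.1] [ 505.3 -433.3   93. ]
side0 5 32 [ 503.4 -469.2   25.3] [ 494.5 -474.1   17.7] [ 512.7 -460.1   29.6]
side0 30 102 [ 500.7 -468.8   40.5] [ 490.  -473.9   30.3] [ 512.8 -458.7   49.8]
side0 50 80 [ 499.6 -465.1   57.9] [ 490.1 -471.4   50.2] [ 511.7 -456.2   65.9]
side0 66 73 [ 496.9 -463.6   73.9] [ 477.9 -468.    66.2] [ 509.9 -444.8   79.9]
side0 80 146 [ 492.4 -456.4   86.4] [ 478.5 -466.3   80.1] [ 509.4 -440.3   91.9]
side7 5 30 [ 503.7 -469.    25. ] [ 494.8 -474.9   17.2] [ 512.9 -459.4   29.2]
side7 30 104 [ 500.8 -468.9   40.2] [ 489.9 -474.3   30.2] [ 513.2 -457.9   50. ]
side7 50 82 [ 499.4 -465.2   57.7] [ 489.7 -470.6   50.1] [ 512.  -454.7   65.7]
side7 66 72 [ 497.2 -463.2   73.7] [ 477.7 -467.    66.2] [ 510.  -445.4   80. ]
side7 80 147 [ 492.5 -456.2   86.2] [ 478.  -466.8   80.1] [ 511.1 -439.6   92.3]
368 [ 506.9 -312.2  113.3]
387 [ 506.1 -160.6  113.3]
```

View pics/c7.png

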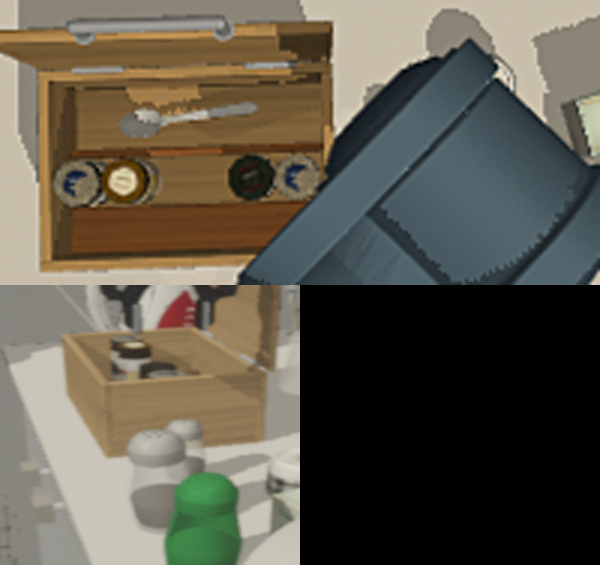

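Jars now stand in touching pairs at y ≈ −140/−181 and −292/−333 (crop (80,183),(123,180) and (250,177),(297,175)), leaving a gap of about 70 mm around −236.5. The shaker's axis is at (493,−446). Grasp it by the top.

```bash
python3 -m creep '[[[-0.06,0.011,0.1,-0.004,-0.004,0,0.65],[-0.113,0.011,0.2,-0.004,-0.004,0,0.65],[-0.113,0.011,0.2,-0.004,-0.004,0,0.65],[-0.113,0.011,0.3,-0.004,-0.004,0,0.65],[-0.113,0.011,0.38,-0.004,-0.004,0,0.65],[-0.113,0.011,0.44,-0.004,-0.004,0,0.65],[-0.113,0.011,0.477,-0.004,-0.004,0,0.65],[-0.113,0.011,0.477,-0.004,-0.004,0,0.65],[-0.113,0.011,0.477,-0.004,-0.004,0,0.65]]]'; python3 -c "
from h import *
o=get_obs();R0=R.from_quat(o['orientation']);print(o['force'],R0.as_matrix().round(3).tolist())
rows(o['position'],R0,[((493,-446,71),pose(0),0)])"
```

```text
t: 17.35
position: [492.3, -444.1, 72.5]
orientation: [0.707, 0.707, -0.0, 0.001]
force: [-0.2, -0.5, 1.1]
gripper_width: 0.657
gripper_force: 0.0
[-0.21770364 -0.50434024  1.13942222] [[0.0, 1.0, 0.001], [1.0, -0.0, -0.001], [-0.001, 0.001, -1.0]]
[-0.0062, 0.0023, 0.005, 0.0003, 0.0004, -0.0002, 0]
```

```bash
python3 -m creep '[[[-0.005,0.002,0.003,0,0,0,0.6],[-0.005,0.002,0.003,0,0,0,0.3],[-0.005,0.002,0.003,0,0,0,0.3],[-0.005,0.002,0.003,0,0,0,0.3],[-0.005,0.002,0.003,0,0,0,0.3],[-0.005,0.002,0.003,0,0,0,0.3],[-0.005,0.002,0.003,0,0,0,0.3]]]'; python3 -m creep '[[[0,0,-0.02,0,0,0,0.3],[0,0,-0.05,0,0,0,0.3],[0,0,-0.1,0,0,0,0.3],[0,0,-0.2,0,0,0,0.3],[0,0,-0.35,0,0,0,0.3],[0,0,-0.5,0,0,0,0.3],[0,0,-0.5,0,0,0,0.3]]]'; python3 - <<'E'
from h import *
d=snap('side','side8');P=cloud(d);o=get_obs();p=o['position'];print(p)
for a in range(-75,20,12):
    q=P[(P[...,2]>p[2]+a)&(P[...,2]<p[2]+a+12)&(np.hypot(P[...,0]-493,P[...,1]+446)<40)]
    if len(q):print(a,len(q),q.mean(0).round(1),q.min(0).round(1),q.max(0).round(1))
u,v=map(int,proj(d,p-[0,0,40]))
cv2.imwrite('pics/c8.png',cv2.resize(d['image'][v-70:v+70,u-70:u+70],None,fx=3,fy=3,interpolation=2)[...,::-1])
E
```

```text
t: 18.05
position: [493.1, -446.7, 71.9]
orientation: [0.708, 0.707, -0.0, 0.002]
force: [0.3, 0.1, 5.6]
gripper_width: 0.365
gripper_force: 59.6
t: 18.75
position: [494.6, -448.3, 228.7]
orientation: [0.708, 0.707, -0.0, 0.007]
force: [0.3, -0.9, -0.0]
gripper_width: 0.369
gripper_force: 59.4
[ 493.85822592 -447.51229532  225.13517257]
-75 13 [ 487.9 -467.4  160.8] [ 477.5 -472.8  159.1] [ 507.1 -456.9  162.1]
-63 136 [ 491.7 -469.9  168.3] [ 475.8 -477.   162.1] [ 515.3 -453.9  174. ]
-51 149 [ 491.6 -470.2  180.2] [ 474.7 -477.7  174.2] [ 514.4 -453.3  186.1]
-39 169 [ 491.5 -469.5  192.3] [ 474.  -477.   186.2] [ 514.8 -452.7  198.1]
-27 158 [ 491.7 -467.2  204. ] [ 475.3 -474.7  198.1] [ 513.6 -449.4  209.9]
-15 164 [ 492.2 -464.1  216.4] [ 473.3 -471.8  210.2] [ 518.2 -439.5  222.1]
-3 224 [ 492.3 -461.3  228.4] [ 466.1 -469.8  222.2] [ 524.7 -440.1  234.1]
9 262 [ 492.5 -459.2  240.4] [ 465.8 -470.2  234.2] [ 524.2 -441.2  246.1]
```

View pics/c8.png

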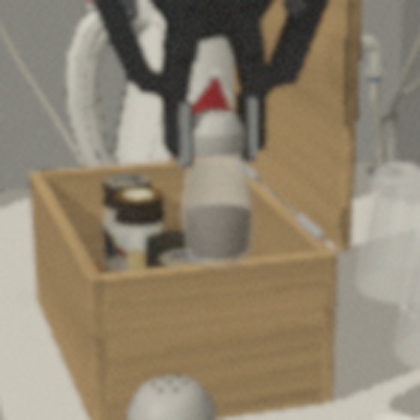

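The shaker is held straight below the fingers, roughly upright (crop (218,200)). Measure the channel edges (only ±1.5 mm play) and work out the transfer.

```bash
python3 - <<'E'
from h import *
for f in('top7','top6'):
    P=cloud(ld(f))
    for y0,y1 in((-225,-205),(-245,-225),(-265,-245)):
        m=(P[...,1]>y0)&(P[...,1]<y1)&(P[...,0]>440)&(P[...,0]<600)&(P[...,2]<60)
        q=P[m];L=q[(q[:,2]>33)&(q[:,2]<44)];F=q[(q[:,2]<14)&(q[:,0]<545)]
        fr=L[L[:,0]<505];bk=L[L[:,0]>510]
        print(f,y0,'front ledge max',np.sort(fr[:,0])[-4:].round(1),'rear min',np.sort(bk[:,0])[:4].round(1),'floor',np.sort(F[:,0])[[0,1,-2,-1]].round(1) if len(F)>3 else '')
P=cloud(ld('side7'))
q=P[(P[...,0]>425)&(P[...,0]<440)&(P[...,1]>-350)&(P[...,1]<-150)&(P[...,2]>20)&(P[...,2]<110)];print('front face',np.median(q[:,0]),len(q))
o=get_obs();R0=R.from_quat(o['orientation']);print(o['position'])
T=R.from_euler('x',2,degrees=True)*pose(0)
rows(o['position'],R0,[((508,-447,230),T,0),((508.3,-237,230),T,0),((508.3,-237,120),T,0)])
E
```

```text
top7 -225 front ledge max [480.4 482.7 482.8 482.9] rear min [530.9 531.  531.  531.2] floor [485.  485.  543.4 543.5]
top7 -245 front ledge max [482.5 482.5 482.6 482.7] rear min [530.3 530.5 530.5 530.5] floor [484.4 484.4 542.9 542.9]
top7 -265 front ledge max [481.9 482.  482.1 482.2] rear min [530.1 530.2 532.6 532.6] floor [483.9 484.  542.4 542.5]
top6 -225 front ledge max [488.6 491.4 497.  502.5] rear min [516.7 530.8 530.9 531. ] floor [485.  485.  543.4 543.6]
top6 -245 front ledge max [482.5 482.5 482.6 482.7] rear min [530.4 530.4 530.5 530.5] floor [484.4 484.5 542.8 542.9]
top6 -265 front ledge max [482.  482.  482.1 482.2] rear min [530.  530.2 530.2 530.3] floor [483.9 483.9 542.5 545. ]
front face 432.42376605641016 512
[ 493.85822592 -447.51229532  225.13517257]
[0.0017, 0.0472, -0.0159, 0.0019, 0.0132, -0.0004, 0]
[0.7016, 0.0474, -0.0206, 0.0019, 0.0132, -0.0004, 0]
[0.7041, 0.0452, 0.346, 0.0019, 0.0132, -0.0004, 0]
```

```bash
python3 -m creep '[[[0,0.047,-0.016,0.002,0.013,0,0.3],[0.1,0.047,-0.02,0.002,0.013,0,0.3],[0.25,0.047,-0.02,0.002,0.013,0,0.3],[0.4,0.047,-0.02,0.002,0.013,0,0.3],[0.55,0.047,-0.02,0.002,0.013,0,0.3],[0.65,0.047,-0.02,0.002,0.013,0,0.3],[0.702,0.046,-0.02,0.002,0.013,0,0.3],[0.702,0.046,-0.02,0.002,0.013,0,0.3],[0.703,0.045,0.1,0.002,0.013,0,0.3],[0.704,0.044,0.2,0.002,0.013,0,0.3],[0.704,0.044,0.3,0.002,0.013,0,0.3],[0.704,0.044,0.3,0.002,0.013,0,0.3]]]'; python3 - <<'E'
from h import *
o=get_obs();R0=R.from_quat(o['orientation']);p=o['position'];print(p,o['force'],R0.as_matrix()[:,2].round(3))
T=R.from_euler('x',2,degrees=True)*pose(0)
rows(p,R0,[((507.8,-237,120),T,.3)])
for c in('side','top'):
    P=cloud(snap(c,c+'9'))
    for a in(-70,-58,-46,-34,-22,-10):
        q=P[(P[...,2]>p[2]+a)&(P[...,2]<p[2]+a+12)&(np.hypot(P[...,0]-508,P[...,1]+237)<33)]
        if len(q)>5:print(c,a,len(q),q.min(0).round(1),q.max(0).round(1))
E
```

```text
t: 20.0
position: [502.4, -234.1, 125.4]
orientation: [0.708, 0.706, 0.011, -0.021]
force: [-1.3, 0.1, -1.0]
gripper_width: 0.368
gripper_force: 59.6
[ 502.38949879 -234.09369699  125.43998562] [-1.2739529   0.09231135 -0.95401266] [-0.014  0.045 -0.999]
[-0.0104, 0.0183, 0.0174, -0.0045, -0.0031, -0.0011, 0.3]
side -58 10 [ 482.4 -256.3   74.2] [ 493.  -240.4   79.1]
side -46 42 [ 481.5 -259.6   79.7] [ 495.5 -233.8   91.4]
side -34 44 [ 482.3 -259.5   91.5] [ 496.6 -236.9  103.4]
side -22 80 [ 481.  -256.9  103.7] [ 524.9 -231.1  115.4]
side -10 110 [ 476.6 -255.7  115.6] [ 532.6 -238.   127.4]
```

```bash
python3 -m creep '[[[-0.011,0.018,0.017,-0.0045,-0.001,-0.001,0.3],[-0.011,0.018,0.017,-0.0045,-0.001,-0.001,0.3],[-0.011,0.018,0.017,-0.0045,-0.001,-0.001,0.3]]]'; python3 - <<'E'
from h import *
o=get_obs();R0=R.from_quat(o['orientation']);p=o['position'];print(p,o['force'],R0.as_matrix()[:,2].round(3))
T=R.from_euler('x',2.5,degrees=True)*pose(0)
rows(p,R0,[((508,-238,100),T,.3),((508,-238,79),T,.3)])
P=cloud(snap('side','side10'))
for a in(-58,-46,-34,-22,-10):
        q=P[(P[...,2]>p[2]+a)&(P[...,2]<p[2]+a+12)&(np.hypot(P[...,0]-508,P[...,1]+237)<33)]
        if len(q)>5:print(a,len(q),q.min(0).round(1),q.max(0).round(1))
E
```

```text
t: 20.4
position: [511.8, -238.3, 126.1]
orientation: [0.706, 0.707, 0.016, -0.009]
force: [0.1, 0.7, -1.6]
gripper_width: 0.368
gripper_force: 59.6
[ 511.83209013 -238.34489496  126.10267959] [ 0.06717009  0.70639634 -1.61206203] [ 0.01   0.036 -0.999]
[-0.002, -0.0136, 0.0869, 0.0031, 0.0024, 0.0005, 0.3]
[-0.0045, -0.0143, 0.1568, 0.0031, 0.0024, 0.0005, 0.3]
-46 20 [ 491.5 -255.3   80.3] [ 496.6 -240.7   91.7]
-34 18 [ 492.6 -253.9   92.4] [ 530.9 -239.3  103.7]
-22 74 [ 491.4 -262.3  104.8] [ 533.4 -236.8  116.1]
-10 111 [ 484.  -260.2  116.1] [ 538.9 -235.6  127.8]
```

```bash
python3 -m creep '[[[0,0,0,0,0,0,0.3],[0,0,0,0,0,0,0.3],[0,0,0,0,0,0,0.3]]]'; python3 - <<'E'
from h import *
o=get_obs();R0=R.from_quat(o['orientation']);p=o['position'];print(p,o['force'],R0.as_matrix()[:,2].round(3),o['joint_velocities'].round(3))
T=R.from_euler('x',2.5,degrees=True)*pose(0)
rows(p,R0,[((507.8,-238,100),T,.3),((507.8,-238,80),T,.3)])
E
```

```text
t: 20.75
position: [511.1, -237.6, 125.1]
orientation: [0.706, 0.708, 0.016, -0.01]
force: [-0.1, 0.5, -1.6]
gripper_width: 0.368
gripper_force: 59.6
[ 511.11986004 -237.63188563  125.1471677 ] [-0.12466421  0.49902683 -1.60313034] [ 0.008  0.037 -0.999] [ 0.     0.001 -0.001 -0.002  0.001  0.002]
[-0.0043, -0.0118, 0.0836, 0.0026, 0.0021, 0.0006, 0.3]
[-0.0068, -0.0123, 0.1502, 0.0026, 0.0021, 0.0006, 0.3]
```

```bash
python3 -m creep '[[[-0.002,-0.011,0,0.0026,0.002,0,0.3],[-0.002,-0.011,0.02,0.0026,0.002,0,0.3],[-0.003,-0.0115,0.04,0.0026,0.002,0,0.3],[-0.004,-0.012,0.06,0.0026,0.002,0,0.3],[-0.004,-0.012,0.084,0.0026,0.002,0,0.3],[-0.004,-0.012,0.084,0.0026,0.002,0,0.3],[-0.004,-0.012,0.084,0.0026,0.002,0,0.3]]]'; python3 - <<'E'
from h import *
o=get_obs();R0=R.from_quat(o['orientation']);p=o['position'];print(p,o['force'],R0.as_matrix()[:,2].round(3))
E
```

```text
t: 21.45
position: [507.4, -237.7, 99.3]
orientation: [0.706, 0.708, 0.015, -0.016]
force: [-0.8, 0.5, -1.0]
gripper_width: 0.365
gripper_force: 59.6
[ 507.38848928 -237.71968587   99.30606744] [-0.83417858  0.46905849 -1.03075534] [-0.001  0.044 -0.999]
```

```bash
python3 -m creep '[[[0,0,0.02,0,0,0,0.3],[0,0,0.04,0,0,0,0.3],[0,0,0.05,0,0,0,0.3],[0,0,0.058,0,0,0,0.3],[0,0,0.064,0,0,0,0.3],[0,0,0.064,0,0,0,0.3],[0,0,0.064,0,0,0,0.3]]]'; python3 -c "
from h import *
o=get_obs();print(o['position'],o['force'])"
```

```text
t: 22.15
position: [507.7, -237.1, 80.6]
orientation: [0.706, 0.708, 0.015, -0.015]
force: [-0.6, 0.1, -1.6]
gripper_width: 0.369
gripper_force: 59.6
[ 507.72505187 -237.13441097   80.61258993] [-0.55642406  0.10628753 -1.57884795]
```

Descend gently to contact (TCP ≈ 79), then release and rise.

```bash
python3 -m creep '[[[0,0,0.003,0,0,0,0.3],[0,0,0.006,0,0,0,0.3],[0,0,0.006,0,0,0,0.3]]]'; python3 -m creep '[[[0,0,0,0,0,0,0.42],[0,0,0,0,0,0,0.5],[0,0,0,0,0,0,0.6],[0,0,0,0,0,0,0.65],[0,0,0,0,0,0,0.65],[0,0,-0.05,0,0,0,0.65],[0,0,-0.12,0,0,0,0.65],[0,0,-0.25,0,0,0,0.65],[0,0,-0.4,0,0,0,0.65],[0,0,-0.5,0,0,0,0.65],[0,0,-0.5,0,0,0,0.65]]]'; python3 -m creep '[[[-0.15,-0.1,0,0,0,0,0.65],[-0.3,-0.2,0,0,0,0,0.65],[-0.45,-0.3,0,0,0,0,0.65],[-0.6,-0.3,0,0,0,0,0.65],[-0.7,-0.3,0,0,0,0,0.65],[-0.8,-0.3,0,0,0,0,0.65],[-0.8,-0.3,0,0,0,0,0.65],[-0.8,-0.3,0,0,0,0,0.65]]]'; python3 - <<'E'
from h import *
d=snap('top','top11');e=snap('side','side11')
for f in('top11','side11'):print(lid(f,(560,-360,140),(760,-110,290)))
P=cloud(d)
for lo,hi,n in((100,125,'jars'),(80,99.5,'shaker')):
    Z=P[...,2];m=(Z>lo)&(P[...,0]>480)&(P[...,0]<535)&(P[...,1]>-355)&(P[...,1]<-118)&(Z<hi)
    k,l,st,ce=cv2.connectedComponentsWithStats(m.astype(np.uint8))
    for i in range(1,k):
        if st[i,4]>20:q=P[l==i];print(n,st[i,4],q.mean(0).round(1),q.min(0).round(1),q.max(0).round(1))
A=cv2.resize(d['image'][110:270,190:390],None,fx=3,fy=2.2,interpolation=2);B=cv2.resize(e['image'][80:300,190:400],None,fx=1.5,fy=1.1,interpolation=2)
C=np.zeros((352+242,600,3),np.uint8);C[:352]=A;C[352:,:315]=B;cv2.imwrite('pics/c11.png',C[...,::-1])
E
```

```text
t: 22.45
position: [508.1, -237.4, 79.9]
orientation: [0.706, 0.708, 0.015, -0.015]
force: [-1.6, 1.2, 5.4]
gripper_width: 0.366
gripper_force: 60.4
t: 23.55
position: [510.2, -245.3, 233.8]
orientation: [0.706, 0.708, 0.016, -0.011]
force: [1.1, -0.6, 0.3]
gripper_width: 0.648
gripper_force: 0.0
t: 24.35
position: [417.7, -483.3, 216.6]
orientation: [0.707, 0.707, 0.016, -0.017]
force: [-0.4, 0.4, -0.4]
gripper_width: 0.651
gripper_force: 0.0
(843, array([ 607.7, -234.7,  220.9]), array([-1.   , -0.006,  0.012]), np.float64(89.34))
(2390, array([ 609.5, -250.3,  217.5]), array([-1.   , -0.004,  0.011]), np.float64(89.38))
jars 367 [ 506.9 -312.2  113.3] [ 486.9 -352.3  102. ] [ 526.7 -273.3  119.4]
jars 393 [ 506.  -160.2  113.2] [ 486.5 -200.   100.3] [ 525.3 -118.2  120.2]
shaker 131 [ 508.3 -234.    92.8] [ 491.8 -249.4   80.3] [ 524.3 -217.1   99.3]
```

View pics/c11.png

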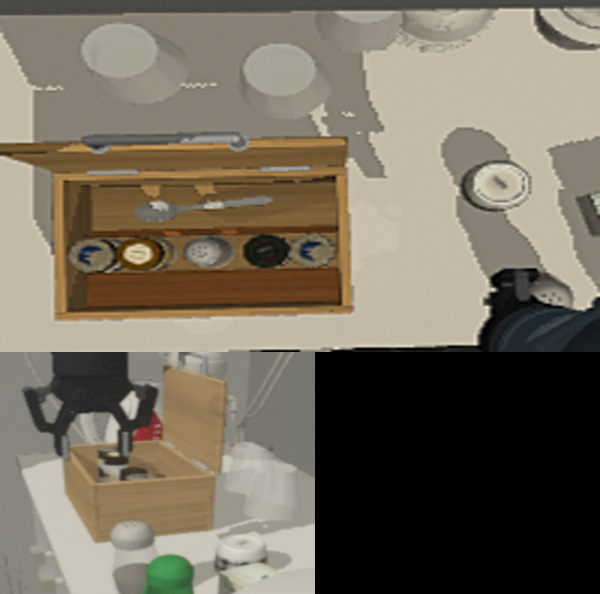

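The shaker stands upright in the middle of the row at crop (208,250), with two jars on each side. The lid is at 90.6°, the glasses and cup stand where they were, and the arm touches nothing. Hand in.

```bash
python3 -c "
from bench import *
print(close_job())"
```

```text
the job is handed in; nothing more can be done
None
```

The job is handed in at about 24 s: the lid stands at 90.6°, after overshooting to about 107° and being lowered, and the salt shaker is upright mid-row with two jars on each side; the cup and glasses were not touched.

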